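# Roll the shaft blank into the V-block and set it against the end stop

### The arm

A 6-joint arm with a two-finger parallel gripper is mounted at the origin on the work surface. World frame = base frame: x ahead of the robot, y to its left, z up, the work surface at z = 0. Lengths are in m, angles in rad, forces in N, time in s.
With the tool pointing down it reaches from about 0.275 to 0.875 m from the base axis. Payload 12.5 kg.
Tool frame: the origin (TCP) lies on the front face of the gripper's body, between the roots of the fingers; the fingertips stand 73 mm ahead of it and the grasp point (between the pads) lies 54 mm ahead of it; z points along the fingers, y is the line along which they close (so a half turn about z gives the same grasp; the last joint's range is limited). The gripper opens to 85 mm and grips with 20 to 120 N. Pads are 22 mm wide; open, the fingers measure 114 mm over their backs; the gripper's body (76 mm by 85 mm) begins 54 mm behind the grasp point. The pads swing forward as they close: fully open they stand 13 mm farther back than shut.
Start: joints at [1.041, 0.351, 1.652, -0, 1.139, -0.085], TCP at [0.237, 0.496, 0.304] pointing down, gripper open.
Joint ranges: [-2.75, 2.75], [-0.79, 2.1], [0.01, 2.65], [-1.57, 4.71], [0.07, 3.14], [-2.87, 2.87]. Speed limits (rad/s): [2.22, 2.22, 2.79, 3.14, 3.14, 3.14].

### API

Orientations are given as [roll, pitch, yaw] about the fixed x, y, z axes, in that order (R = Rz(yaw) Ry(pitch) Rx(roll)).
In Python, from plant import r gives the robot as it stands.
- The arm moves only by the tool apply_moves, never from a script. Its argument "steps" is a list of rows, each a list of 5 numbers: the shift along the tool's x, y, z in m, then the turn about the tool's z in rad, then the finger opening in m, from 0 to 0.0854. In form: [[tx, ty, tz, turn, gripper], ...]. A call has 1 to 10 rows; each row is the pose to reach, as a shift and turn from the pose commanded when the call began, along the tool's axes at that moment; what a row does not reach only later rows make up. A row lasts 1/10 s, in which the tool goes at most 50 mm and 8.59 degrees, less where a joint would pass 70% of its speed; a pose out of reach is approached as far as the arm can. A call with a gripper value outside its range is refused whole. The fingers move at their own pace and stop on an object; the grip force is fixed at half the most. Time passes only in rows, so rows that repeat a pose let the fingers close. It gives the time, the measured TCP pose, the force, the opening and the grip force at its end, in the units of the state.
- r.read_state(): the state, without advancing time (a new reading comes with each control period).
- r.camera(name): name is "scene" or "top" or "wrist"; returns (picture, depth): 420x560x3 uint8, red, green, blue; 420x560 float32, m along the optical axis (not along the pixel's ray), 0 where there is no reading.
- r.get_calibration(name): a dict with "fov_y" (degrees; the focal length in pixels is half the picture's height over the tangent of half this angle, whatever the lens; pixels are square), "cx", "cy" (the principal point, pixels), "origin" and "attitude" of the camera in the world. Camera axes: x right, y up, looking along -z (the intrinsics and any distortion apply to the point x, -y, -z); pixel columns grow to the right and rows downward; lengths in m; the calibration is good to about 2 mm. A picture is of the moment at which its call begins: read the wrist's pose just before it. get_calibration takes no time and is no camera call; for the wrist camera it gives the pose at the moment of the call.
- r.hand_in(): hands the job in; it is judged then, once.
Trained networks look in the newest picture that a camera, given by its name, has taken for a name from the list of things; names that differ only in an ending like _2 or _b are one class to them, and where a whole thing is asked for, a point or a joint stands for the part that bears it (a point fixed in the world has none). Each returns a list of dicts, best first, with "conf" (0 to 1); they miss things now and then, are a little off and sometimes report something else, mostly with a low value. They report only what shows in the picture. A call takes as long as a camera call. They do not tell look-alikes from the thing itself.
- r.spot_in(camera, name): "box" ([left, top, right, bottom] in pixels, round what is visible of it).
- r.place_of(camera, name): "position" ([column, row] in pixels: a listed point, or the origin of a listed thing).
The state is a dict: "time_s": time; "joints": joint angles; "qvel": joint speeds; "effort": joint torques, N m; "tcp_pos": TCP position; "tool_rot": TCP orientation; "wrist_force": force on the tool from outside, world axes, zero at the start; "wrist_torque": the same for the moment, N m; "opening": finger opening in m; "grasp_force": force on a finger pad.
Only numpy, scipy, OpenCV 4.12 (cv2) and the standard library are available. Lean on these libraries where they do the work, as an engineer would, in place of code of your own. Each camera call takes 0.05 s, during which the arm holds its last target. There are 200 camera calls.

### The job

Roll the short solid steel shaft blank along the bench board on its round side (roll it over and over, do not drag it), pushing it with the fingers, until it drops into the groove of the V-block; then push it along the groove by its near end until its far end rests against the stop plate. Do not pick it up at any time, leave everything else where it is, and finish with the fingers clear.

Things in the scene. Friction and masses are not known exactly. Their poses are not given: they have to be found in the camera images.
- board: Fixed hardwood board, 561 (y) x 220 (x) x 40 mm thick, with a steel V-block 71 mm wide let in flush across its middle. Origin: centre of its underside; x along the V groove, away from the robot; z up; flat top 40 mm above the origin. Groove: 90-degree V on the board's x axis, 32 mm wide at the top, 16 mm deep, the board's full 220 mm long, open at the near end. Place and yaw vary.
- stop_face (a point): Point on the near face of the stop plate (steel, 56 mm wide, 10 mm thick, standing 28 mm above the board top at the groove's far end) where the seated blank's axis meets it: 110 mm along board x from the board's origin, 49.5 mm above its underside (9.5 mm above the board top). Axes as the board's.
- blank: Solid steel bar, 36 mm diameter, 110 mm long, 0.7-1 kg. Origin: its centre; x along its axis. Starts 145-210 mm left or right of the groove, parallel to it within 0.2 rad, centre 0-30 mm nearer the robot than the board's middle. Axis 18 mm above the board top; seated, 9.5 mm. Pushed slowly by upright fingers it rolls, and stops when let go. Sliding it in the V takes 6-12 N.
- yoke: Bystander: dark steel starter-motor tube, 62 mm diameter, 62 mm high, standing open end up on the board on the other side of the groove. Origin: centre of its underside.
- spanner: Bystander: steel spanner 150 mm long, lying on the far strip of the board on the left of the groove, along the board's width. Origin: about its middle, underneath.
- bearing: Bystander: ball bearing 35 mm diameter, 11 mm high, lying on the far strip of the board on the right of the groove. Origin: centre of its underside.
- hammer: Bystander: hammer 270 mm long, lying on the bench left of the board. Origin: about its middle, underneath.
- screwdriver: Bystander: screwdriver 200 mm long, lying on the bench between the robot and the right half of the board. Origin: about its middle, underneath.
- jar: Bystander: clear jar with white cap, 64 mm diameter, 85 mm high, on the bench left of the board. Origin: centre of its underside.
- dish: Bystander: shallow steel dish, 150 mm diameter, 30 mm high, on the bench right of the board. Origin: centre of its underside.
There are look-alikes about, which are no part of the job. What is shaped like the blank but brown or turquoise is not meant.

How it is judged:
By the outcome, as a careful person would: the job done as asked, in the order asked, and still so for the second after the job is handed in, with the robot touching nothing.
It also fails if it takes over 54 s, if anything falls off the work surface, if the arm or the gripper's body presses on something with over 40 N, if the wrist force passes 120 N, or if a joint passes its speed limit or range.

## Working session

There is one attempt and no reset: what is moved stays moved. The work goes in short steps, Python scripts to look and compute and a tool call to move; the robot and the scene stay as the last step left them, time stands still between calls to the robot, and variables do not carry over. Pictures are saved under pics/ and viewed, at most 10 in all, crops included, and the job is handed in when it is done.

Besides the shell and the picture viewer there is one more tool, called in YAML: its name, and indented under it one key for each argument. apply_moves: Moves the arm, as the interface text tells. Its arguments: {"type":"object","properties":{"steps":{"type":"array","items":{"type":"array","items":{"type":"number"}}}},"required":["steps"]}

```bash
mkdir -p pics
cat > h.py <<'E'
from plant import r
import numpy as np, cv2
from scipy.spatial.transform import Rotation as R
def cam(n,f=None):
    c=r.get_calibration(n); im,d=r.camera(n)
    if f: cv2.imwrite('pics/'+f,im[:,:,::-1])
    return c,im,d
def rot(c):
    a=np.array(c['attitude'],float)
    return a if a.shape==(3,3) else R.from_euler('xyz',a).as_matrix()
def px2w(c,u,v,z=None,depth=None):
    f=210/np.tan(np.radians(c['fov_y'])/2)
    k=np.array([(u-c['cx'])/f,-(v-c['cy'])/f,-1.]); w=rot(c)@k; o=np.array(c['origin'])
    s=depth if depth is not None else (z-o[2])/w[2]
    return o+s*w
def w2px(c,p):
    f=210/np.tan(np.radians(c['fov_y'])/2)
    q=rot(c).T@(np.array(p)-c['origin']); return c['cx']+f*q[0]/-q[2], c['cy']-f*q[1]/-q[2]
E
python3 - <<'E'
from h import *
for n in ('top','scene'):
    c,im,d=cam(n,n+'1.png'); print(n,c)
    for k in ('blank','board','stop_face','yoke'):
        print(k,[(np.round(q['position']),round(q['conf'],2)) for q in r.place_of(n,k)][:4], [(np.round(q['box']),round(q['conf'],2)) for q in r.spot_in(n,k)][:3])
print(r.read_state())
E
```

```text
top {'fov_y': 42.96376087640391, 'cx': 290.58206491576794, 'cy': 210.15264873408017, 'origin': array([ 0.29498369, -0.03121853,  1.69127292]), 'attitude': array([ 1.36122463e-01,  8.92176650e-04, -1.55046811e+00])}
blank [(array([395., 159.]), 0.87), (array([324., 181.]), 0.74), (array([306., 250.]), 0.74)] [(array([317., 165., 328., 198.]), 0.95), (array([382., 141., 407., 178.]), 0.76), (array([288., 237., 322., 265.]), 0.66)]
board [(array([267., 186.]), 0.96)] [(array([179., 143., 357., 222.]), 0.95)]
stop_face [(array([269., 149.]), 0.69), (array([202., 191.]), 0.36)] [(array([178., 146., 360., 224.]), 0.96)]
yoke [(array([202., 190.]), 0.65)] [(array([192., 177., 213., 206.]), 0.79), (array([316., 166., 326., 200.]), 0.65), (array([420., 198., 466., 244.]), 0.59)]
scene {'fov_y': 54.3782607820118, 'cx': 280.1172504010214, 'cy': 217.16474449688425, 'origin': array([1.38740246, 0.12493605, 0.84375872]), 'attitude': array([0.84173052, 0.01875715, 1.72194153])}
blank [(array([240., 238.]), 0.72), (array([268., 202.]), 0.69), (array([148., 259.]), 0.57), (array([299., 258.]), 0.57)]
[... 323 characters left out ...]
me_s': 0.9, 'joints': array([ 1.04140199e+00,  3.50695748e-01,  1.65182518e+00, -5.88031437e-06,
        1.13911212e+00, -8.45701048e-02]), 'qvel': array([ 3.70749616e-04,  1.76797407e-04,  1.06218597e-03, -1.60510126e-05,
        6.34075562e-04, -8.64821957e-04]), 'effort': array([ 3.15362176e-04, -5.06003523e+01, -2.91649246e+01, -6.27926374e-05,
        6.01177107e-04,  1.03492664e-05]), 'tcp_pos': array([0.23661411, 0.4964721 , 0.30388231]), 'tool_rot': array([-3.14155196e+00,  1.90991664e-06,  2.69677088e+00]), 'wrist_force': array([-0.02643856, -0.35754876, -0.78508035]), 'wrist_torque': array([-0.0518574 , -0.05818503, -0.04647819]), 'grasp_force': 0.0, 'opening': 0.08474214480566719}
```

View pics/top1.png

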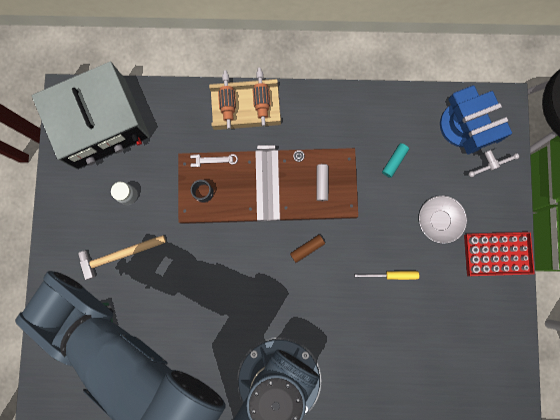

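View pics/scene1.png

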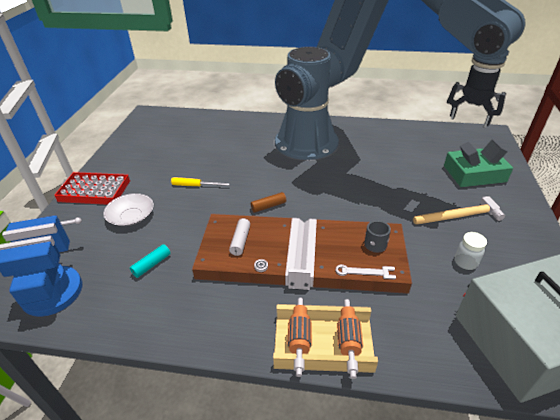

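The top view shows the steel blank at about (322,182), right of the groove (267,184). The stop plate is at (266,148), the yoke at (202,190) and the bearing at (298,156). The brown and turquoise cylinders are the look-alikes.

```bash
cat > m.py <<'E'
from h import *
def cloud(n='top',f=None):
    c,im,d=cam(n,f); v,u=np.mgrid[0:420,0:560]; F=210/np.tan(np.radians(c['fov_y'])/2)
    k=np.stack([(u-c['cx'])/F,-(v-c['cy'])/F,-np.ones(u.shape)],-1)*d[...,None]
    return c,im,k@rot(c).T+np.array(c['origin']),u,v
E
python3 - <<'E'
from m import *
c,im,P,u,v=cloud()
z=P[...,2]; reg=(u>165)&(u<372)&(v>135)&(v<232)
b=reg&(z>0.03)&(z<0.048); print('board z',np.median(z[b]))
n,l,st,_=cv2.connectedComponentsWithStats((reg&(z>0.03)).astype(np.uint8)); i=1+np.argmax(st[1:,4])
pts=P[(l==i)][:,:2].astype(np.float32); rc=cv2.minAreaRect(pts); print('board',rc); print(cv2.boxPoints(rc))
k=reg&(u>305)&(u<340)&(z>0.053); q=P[k]; print('blank',k.sum(),q[:,2].max(),cv2.minAreaRect(q[:,:2].astype(np.float32)),q.mean(0))
k=reg&(u>240)&(u<295)&(z>0.05); q=P[k];print('stop',cv2.minAreaRect(q[:,:2].astype(np.float32)),q[:,2].max())
g=reg&(u>245)&(u<290)&(v>158)&(v<212)&(z<0.036)&(z>0.01); q=P[g][:,:2].astype(np.float32); print('groove',len(q),cv2.fitLine(q,cv2.DIST_HUBER,0,.001,.001).ravel(), z[g].min())
k=reg&(u<215)&(v>172)&(z>0.06);print('yoke',P[k].mean(0))
k=reg&(u>288)&(u<308)&(v<165)&(z>0.045);print('bearing',P[k].mean(0))
E
```

```text
board z 0.0400289091547833
board ((0.5061665177345276, 0.04782229661941528), (0.4276585578918457, 0.5638620257377625), 2.013310670852661)
[[ 0.28256452  0.32206708]
 [ 0.30237395 -0.24144685]
 [ 0.7297685  -0.22642249]
 [ 0.7099591   0.33709145]]
blank 410 1.6912729239416684 ((0.47542425990104675, -0.09461121261119843), (0.05344027653336525, 0.3787529170513153), 78.67367553710938) [ 0.59186593 -0.11669933  0.13945153]
stop ((0.5074362754821777, 0.04880155995488167), (0.16151046752929688, 0.42434853315353394), 89.8016128540039) 1.6912729239416684
groove 653 [9.9999970e-01 7.4892223e-04 6.0026872e-01 4.9127679e-02] 0.016624227804198144
yoke [0.55807268 0.23704924 0.15435086]
bearing [ 0.68108814 -0.04426346  0.09614972]
```

Run:
```python
from m import *
c,im,P,u,v=cloud()
z=P[...,2]; ok=(z<0.15); reg=ok&(u>165)&(u<372)&(v>135)&(v<232)
n,l,st,_=cv2.connectedComponentsWithStats((reg&(z>0.03)&(z<.05)).astype(np.uint8)); i=1+np.argmax(st[1:,4])
m=cv2.morphologyEx((l==i).astype(np.uint8),cv2.MORPH_OPEN,np.ones((3,3)))>0
rc=cv2.minAreaRect(P[m][:,:2].astype(np.float32)); print('board',rc)
k=reg&(u>305)&(u<340)&(z>0.056)&(z<.08); q=P[k]; print('blank',k.sum(),q[:,2].max(),cv2.minAreaRect(q[:,:2].astype(np.float32)),q.mean(0), cv2.fitLine(q[:,:2].astype(np.float32),cv2.DIST_L2,0,.001,.001).ravel())
k=reg&(u>240)&(u<290)&(z>0.05)&(z<.1); q=P[k];print('stop',cv2.minAreaRect(q[:,:2].astype(np.float32)),q[:,2].max())
g=reg&(u>245)&(u<290)&(v>155)&(v<215)&(z<0.034)&(z>0.01); q=P[g][:,:2]
# centreline: per-row mean
rows=[(P[v0][g[v0]][:,0].mean(),P[v0][g[v0]][:,1].mean()) for v0 in range(158,212) if g[v0].sum()>3]; rows=np.array(rows); print('groove y=a*x+b',np.polyfit(rows[:,0],rows[:,1],1),len(rows))
k=reg&(u<218)&(v>172)&(z>0.085);print('yoke',k.sum(),P[k].mean(0))
k=reg&(u>288)&(u<308)&(v<165)&(z>0.045)&(z<.06);print('bearing',k.sum(),P[k].mean(0))
```

```text
board ((0.6007907390594482, 0.0507490336894989), (0.22247646749019623, 0.5633743405342102), 2.9381439685821533)
blank 376 0.07985199971962453 ((0.6065661907196045, -0.12072387337684631), (0.10994525998830795, 0.031846869736909866), 0.7083031535148621) [ 0.60512228 -0.12045165  0.07160038] [ 0.99995047  0.00995261  0.60512227 -0.12045165]
stop ((0.6339644193649292, 0.08617756515741348), (0.12753131985664368, 0.20112411677837372), 46.07406234741211) 0.07579176862799852
groove y=a*x+b [0.04339517 0.0236465 ] 54
yoke 141 [0.56934664 0.24877617 0.09942398]
bearing 105 [ 0.6912691  -0.04709587  0.04982826]
```

apply_moves:
  steps:
    - [-0.625,-0.457,0,1.08,0.06]
    - [-0.625,-0.457,0,1.08,0.06]
    - [-0.625,-0.457,0,1.08,0.06]
    - [-0.625,-0.457,0,1.08,0.06]
    - [-0.625,-0.457,0,1.08,0.06]
    - [-0.625,-0.457,0,1.08,0.06]
    - [-0.625,-0.457,0,1.08,0.06]
    - [-0.625,-0.457,0,1.08,0.06]
    - [-0.625,-0.457,0,1.08,0.06]
    - [-0.625,-0.457,0,1.08,0.06]

```text
time_s: 2.0
tcp_pos: [0.4746, 0.0544, 0.3042]
tool_rot: [3.141, -0.0, 1.617]
wrist_force: [1.7, 1.1, 0.8]
opening: 0.0603
grasp_force: 0.0
```

apply_moves:
  steps:
    - [-0.05,0.024,0,0,0.06]
    - [-0.1,0.049,0,0,0.06]
    - [-0.15,0.073,0,0,0.06]
    - [-0.2,0.098,0,0,0.06]
    - [-0.245,0.119,0,0,0.06]
    - [-0.245,0.119,0,0,0.06]
    - [-0.245,0.119,0,0,0.06]

```text
time_s: 2.7
tcp_pos: [0.6048, -0.1856, 0.3032]
tool_rot: [-3.141, 0.0, 1.614]
wrist_force: [-0.1, 0.9, -0.3]
opening: 0.0599
grasp_force: 0.0
```

Run:
```python
from m import *
c,im,P,u,v=cloud('wrist','w1.png'); print(c); s=r.read_state(); print(s['tcp_pos'],s['tool_rot'])
z=P[...,2]
k=(z>0.060)&(z<.082)&(abs(P[...,1]+.12)<.05)&(abs(P[...,0]-.605)<.07);q=P[k].astype(np.float32); print('blank',k.sum(),q[:,2].max() if k.any() else 0,cv2.minAreaRect(q[:,:2]) if k.any() else 0)
g=(z<0.034)&(z>.015)&(abs(P[...,1]-.05)<.03)&(abs(P[...,0]-.6)<.1); print('groove',g.sum())
if g.sum()>50: print(np.polyfit(P[g][:,0],P[g][:,1],1))
print(r.place_of('wrist','stop_face'),r.spot_in('wrist','blank'))
```

```text
{'fov_y': 69.44729659651259, 'cx': 278.6231682940494, 'cy': 211.42724599614593, 'origin': array([ 0.60151093, -0.10391525,  0.37337329]), 'attitude': array([-0.32062931,  0.00072035,  0.04324357])}
[ 0.60418255 -0.18389218  0.30324179] [-3.14091243e+00 -3.21693014e-04  1.61511144e+00]Traceback (most recent call last):
  File "<stdin>", line 4, in <module>
cv2.error: OpenCV(4.12.0) /io/opencv/modules/imgproc/src/convhull.cpp:143: error: (-215:Assertion failed) total >= 0 && (depth == CV_32F || depth == CV_32S) in function 'convexHull'
```

View pics/w1.png

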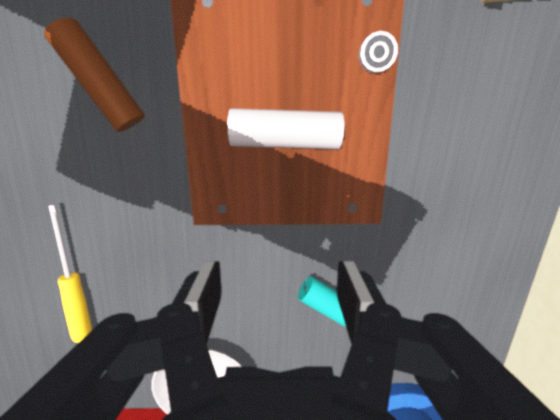

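The wrist view shows the blank at about (286,129), with the bearing at (379,51). The blank's right, far end is at column 344. Both fingers are behind it, in the lower part of the picture.

Run:
```python
from m import *
c,im,P,u,v=cloud('wrist'); z=P[...,2]
k=(z>0.060)&(z<.085)&(abs(P[...,1]+.12)<.05)&(abs(P[...,0]-.605)<.07);print(k.sum())
q=np.ascontiguousarray(P[k],dtype=np.float32); print('blank',np.percentile(q[:,2],98),cv2.minAreaRect(np.ascontiguousarray(q[:,:2])))
t=q[q[:,2]>.074]; print('ridge',t.mean(0),np.polyfit(t[:,0],t[:,1],1))
k=(z>0.046)&(z<.055)&(abs(P[...,1]+.047)<.03)&(abs(P[...,0]-.691)<.03);print('bearing',P[k].mean(0))
```

```text
4179
blank 0.07678834 ((0.6084020137786865, -0.12068931758403778), (0.10969914495944977, 0.03572482988238335), 0.6719237565994263)
ridge [ 0.6078669  -0.12055792  0.07540333] [ 0.01482449 -0.12956933]
bearing [ 0.6940753  -0.04606964  0.04995527]
```

apply_moves:
  steps:
    - [0,0.003,0.05,0,0.06]
    - [0,0.003,0.1,0,0.06]
    - [0,0.003,0.15,0,0.06]
    - [0,0.003,0.175,0,0.06]
    - [0,0.003,0.188,0,0.06]
    - [0,0.003,0.188,0,0.06]
    - [0.006,0.003,0.188,0,0.06]
    - [0.014,0.003,0.188,0,0.06]
    - [0.022,0.003,0.188,0,0.06]
    - [0.026,0.003,0.188,0,0.06]

```text
time_s: 3.8
tcp_pos: [0.6062, -0.1557, 0.1168]
tool_rot: [3.141, 0.0, 1.618]
wrist_force: [0.6, 0.3, 0.1]
opening: 0.0601
grasp_force: 0.0
```

apply_moves:
  steps:
    - [0.004,0,0,0,0.06]
    - [0.008,0,0,0,0.06]
    - [0.012,0,0,0,0.06]
    - [0.016,0,0,0,0.06]
    - [0.02,0,0,0,0.06]
    - [0.024,0,0,0,0.06]
    - [0.028,0,0,0,0.06]
    - [0.032,0,0,0,0.06]
    - [0.036,0,0,0,0.06]
    - [0.04,0,0,0,0.06]

```text
time_s: 4.8
tcp_pos: [0.6041, -0.1164, 0.1159]
tool_rot: [-3.142, -0.0, 1.617]
wrist_force: [0.2, -1.1, 0.2]
opening: 0.0601
grasp_force: 0.4
```

```bash
cat > b.py <<'E'
from m import *
import sys
c,im,P,u,v=cloud('wrist',sys.argv[1] if len(sys.argv)>1 else None); z=P[...,2]; s=r.read_state(); y0=s['tcp_pos'][1]
k=(z>0.060)&(z<.085)&(P[...,1]>y0+.008)&(P[...,1]<y0+.09)&(abs(P[...,0]-.605)<.075)
q=np.ascontiguousarray(P[k],dtype=np.float32); print(k.sum(),'blank',np.percentile(q[:,2],98),cv2.minAreaRect(np.ascontiguousarray(q[:,:2])))
t=q[q[:,2]>.074]; print('ridge',t.mean(0),np.polyfit(t[:,0],t[:,1],1))
print(s['tcp_pos'],s['wrist_force'],s['time_s'])
E
python3 b.py w2.png
```

```text
22007 blank 0.0781001 ((0.6079191565513611, -0.08794523030519485), (0.11030880361795425, 0.040738146752119064), 0.8866707682609558)
ridge [ 0.6077368  -0.08606253  0.07562122] [ 0.00903268 -0.0915518 ]
[ 0.60400648 -0.11593434  0.11583978] [0.53674193 0.53185953 0.06038533] 4.85
```

View pics/w2.png

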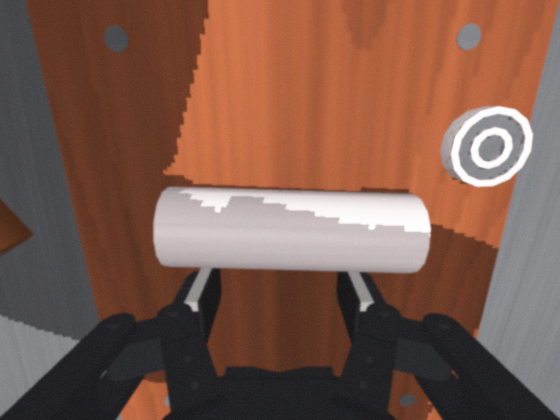

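Blank rolls as intended: it spans columns 155–428, both fingers are just behind it, and the bearing at (490,145) stays clear.

apply_moves:
  steps:
    - [0.005,0,0,0,0.06]
    - [0.01,0,0,0,0.06]
    - [0.015,0,0,0,0.06]
    - [0.02,0,0,0,0.06]
    - [0.025,0,0,0,0.06]
    - [0.03,0,0,0,0.06]
    - [0.035,0,0,0,0.06]
    - [0.04,0,0,0,0.06]
    - [0.045,0,0,0,0.06]
    - [0.05,0,0,0,0.06]

```text
time_s: 5.85
tcp_pos: [0.6018, -0.0664, 0.1159]
tool_rot: [3.142, 0.0, 1.617]
wrist_force: [0.3, -0.5, 0.6]
opening: 0.06
grasp_force: 0.4
```

apply_moves:
  steps:
    - [0.004,0,0,0,0.06]
    - [0.008,0,0,0,0.06]
    - [0.012,0,0,0,0.06]
    - [0.016,0,0,0,0.06]
    - [0.02,0,0,0,0.06]
    - [0.024,0,0,0,0.06]
    - [0.028,0,0,0,0.06]
    - [0.032,0,0,0,0.06]
    - [0.036,0,0,0,0.06]
    - [0.038,0,0,0,0.06]

```text
time_s: 6.85
tcp_pos: [0.6, -0.0284, 0.1158]
tool_rot: [-3.141, -0.0, 1.617]
wrist_force: [-0.7, -0.2, 0.6]
opening: 0.06
grasp_force: 0.0
```

```bash
python3 b.py w3.png
```

```text
22084 blank 0.07831524 ((0.6061313152313232, 0.0008590631186962128), (0.11021973937749863, 0.0425352044403553), 0.29441124200820923)
ridge [0.6059417  0.00278109 0.07564764] [ 0.01669484 -0.007335  ]
[ 0.59992994 -0.02829642  0.11580941] [-0.83568177 -0.01471882  0.35638067] 6.9
```

View pics/w3.png

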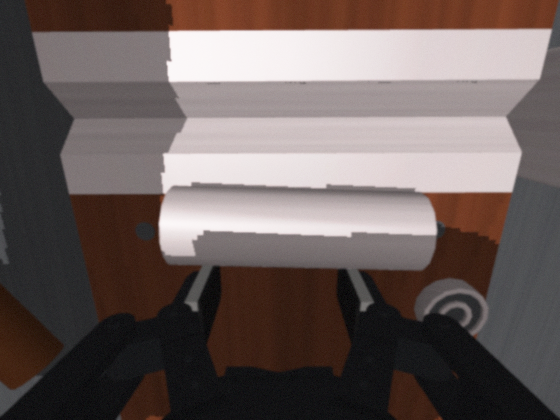

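The groove shows at row 100, ahead of and parallel to the blank. The bearing is untouched at (452,308).

apply_moves:
  steps:
    - [0.004,0,0,0,0.06]
    - [0.008,0,0,0,0.06]
    - [0.012,0,0,0,0.06]
    - [0.016,0,0,0,0.06]
    - [0.02,0,0,0,0.06]
    - [0.023,0,0,0,0.06]
    - [0.026,0,0,0,0.06]
    - [0.029,0,0,0,0.06]
    - [0.032,0,0,0,0.06]
    - [0.035,0,0,0,0.06]

```text
time_s: 7.9
tcp_pos: [0.5984, 0.0064, 0.1159]
tool_rot: [-3.141, -0.0, 1.617]
wrist_force: [0.4, -0.4, -0.6]
opening: 0.06
grasp_force: 0.0
```

apply_moves:
  steps:
    - [0.002,0,0,0,0.06]
    - [0.004,0,0,0,0.06]
    - [0.004,0,0,0,0.06]
    - [0.004,0,0,0,0.06]
    - [0.0,0,0,0,0.06]
    - [-0.01,0,0,0,0.06]
    - [-0.02,0,0,0,0.06]
    - [-0.02,0,0,0,0.06]

```text
time_s: 8.7
tcp_pos: [0.5995, -0.0156, 0.1159]
tool_rot: [3.141, 0.0, 1.615]
wrist_force: [0.7, 0.1, 0.6]
opening: 0.0597
grasp_force: 0.0
```

```bash
python3 b.py w4.png
```

```text
20908 blank 0.07821545 ((0.6051907539367676, 0.02861432172358036), (0.11052589118480682, 0.07407434284687042), 2.5436041355133057)
ridge [ 0.6079706  -0.00433059  0.0793848 ] [ 0.02188548 -0.01763632]
[ 0.59939073 -0.01489525  0.11590463] [-0.24859614  0.0788764  -1.67858706] 8.75
```

View pics/w4.png

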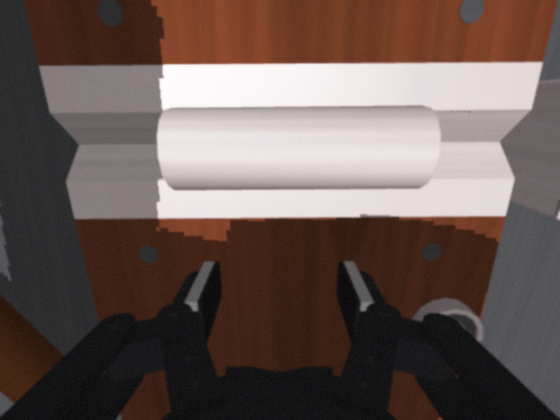

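The blank is seated in the V: columns 158–440, row 148, parallel to the groove. Next I lift, shut the fingers, turn the tool and go behind its near end.

apply_moves:
  steps:
    - [0,0,-0.045,0,0.06]
    - [0,0,-0.08,0,0.0]
    - [0,-0.03,-0.08,0.15,0.0]
    - [0.02,-0.06,-0.08,0.3,0.0]
    - [0.045,-0.0915,-0.08,0.45,0.0]
    - [0.065,-0.0915,-0.08,0.6,0.0]
    - [0.065,-0.0915,-0.08,0.75,0.0]
    - [0.065,-0.0915,-0.08,0.9,0.0]
    - [0.065,-0.0915,-0.08,1.05,0.0]
    - [0.065,-0.0915,-0.08,1.2,0.0]

```text
time_s: 9.75
tcp_pos: [0.5049, 0.047, 0.196]
tool_rot: [-3.142, -0.0, 0.411]
wrist_force: [-0.0, -1.0, 0.3]
opening: -0.0001
grasp_force: 0.0
```

apply_moves:
  steps:
    - [0,0,0,0.15,0.0]
    - [0,0,0,0.3,0.0]
    - [0,0,0,0.37,0.0]
    - [0,0,0,0.37,0.0]
    - [0,0,0,0.37,0.0]

```text
time_s: 10.25
tcp_pos: [0.5049, 0.0469, 0.1959]
tool_rot: [-3.142, -0.0, 0.049]
wrist_force: [1.0, 0.6, -0.3]
opening: -0.0002
grasp_force: 0.0
```

Run:
```python
from m import *
c,im,P,u,v=cloud('wrist','w5.png'); z=P[...,2]; s=r.read_state()
print(s['tcp_pos'],s['tool_rot'],s['opening'])
for n in ('top','wrist'):
    c,im,P,u,v=cloud(n); z=P[...,2]
    k=(z>0.059)&(z<.071)&(abs(P[...,1]-.05)<.015)&(P[...,0]>.53)&(P[...,0]<.69); q=P[k]
    if k.sum()>5: print(n,k.sum(),np.percentile(q[:,0],[1,99]),np.polyfit(q[:,0],q[:,1],1),q.mean(0))
```

```text
[0.50493018 0.04686779 0.19590713] [-3.14156860e+00 -2.95344618e-05  4.89547433e-02] -6.317562489857762e-05
top 99 [0.61324862 0.65833622] [0.02149977 0.03687618] [0.63568371 0.05054323 0.06537643]
wrist 7648 [0.55085476 0.64505178] [0.02474536 0.03537207] [0.60139074 0.0502537  0.06524562]
```

View pics/w5.png

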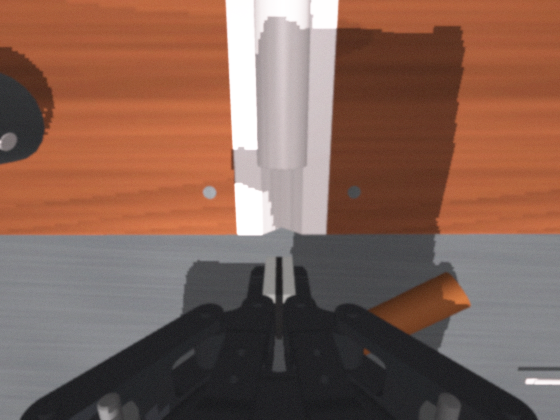

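The fingers (column 280) line up with the blank's near end (column 283, row 165), at world x = 0.551 by depth. The yoke is clear on the left.

apply_moves:
  steps:
    - [0,0,0.04,0,0]
    - [0,0,0.07,0,0]
    - [0,0,0.078,0,0]
    - [0,0,0.078,0,0]
    - [0.01,0,0.078,0,0]
    - [0.02,0,0.078,0,0]
    - [0.028,0,0.078,0,0]
    - [0.032,0,0.078,0,0]
    - [0.036,0,0.078,0,0]
    - [0.04,0,0.078,0,0]

```text
time_s: 11.4
tcp_pos: [0.543, 0.0488, 0.1176]
tool_rot: [-3.141, 0.007, 0.047]
wrist_force: [-15.0, -0.1, 9.5]
opening: -0.0
grasp_force: 7.2
```

apply_moves:
  steps:
    - [0.004,0,0,0,0]
    - [0.008,0,0,0,0]
    - [0.012,0,0,0,0]
    - [0.016,0,0,0,0]
    - [0.02,0,0,0,0]
    - [0.024,0,0,0,0]
    - [0.028,0,0,0,0]
    - [0.032,0,0,0,0]
    - [0.036,0,0,0,0]
    - [0.038,0,0,0,0]

```text
time_s: 12.4
tcp_pos: [0.5813, 0.0507, 0.1177]
tool_rot: [-3.141, 0.005, 0.047]
wrist_force: [-12.8, 1.2, 8.1]
opening: 0.0002
grasp_force: 6.4
```

Run:
```python
from m import *
s=r.read_state();print(s['tcp_pos'],s['wrist_force'])
c,im,P,u,v=cloud('wrist','w6.png'); z=P[...,2]
k=(z>0.059)&(z<.071)&(abs(P[...,1]-.053)<.012)&(P[...,0]>.57)&(P[...,0]<.7); print(k.sum(),np.percentile(P[k][:,0],[1,99]))
k=(z>0.072)&(z<.1)&(abs(P[...,1]-.055)<.02)&(P[...,0]>.68)&(P[...,0]<.73); print('stop',k.sum(),np.percentile(P[k][:,0],[1,50,99]) if k.any() else 0)
```

```text
[0.58134317 0.05070749 0.11767021] [-12.80642076   1.2155803    8.06807754]
16705 [0.58810423 0.69771578]
stop 0 0
```

View pics/w6.png

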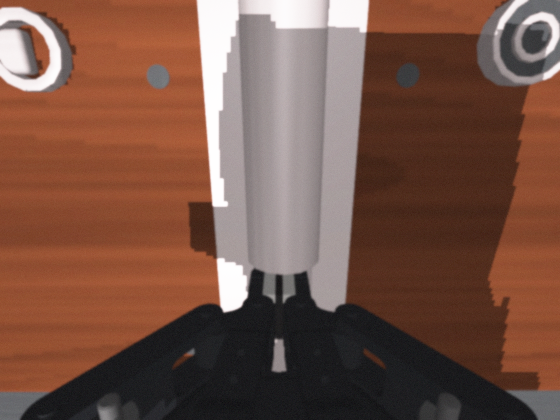

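The blank is sliding in the groove, with its near end at row 270. Bystanders are clear on both sides, and about 10 mm remains.

apply_moves:
  steps:
    - [0.002,0,0,0,0]
    - [0.004,0,0,0,0]
    - [0.006,0,0,0,0]
    - [0.007,0,0,0,0]
    - [0.008,0,0,0,0]

```text
time_s: 12.95
tcp_pos: [0.589, 0.0511, 0.1177]
tool_rot: [-3.141, 0.006, 0.047]
wrist_force: [-12.6, 1.4, 8.2]
opening: 0.0
grasp_force: 6.3
```

apply_moves:
  steps:
    - [0.001,0,0,0,0]
    - [0.002,0,0,0,0]

```text
time_s: 13.15
tcp_pos: [0.591, 0.0512, 0.1176]
tool_rot: [-3.141, 0.006, 0.047]
wrist_force: [-12.1, -0.1, 7.7]
opening: 0.0001
grasp_force: 6.1
```

apply_moves:
  steps:
    - [0.001,0,0,0,0]
    - [0.001,0,0,0,0]

```text
time_s: 13.35
tcp_pos: [0.5913, 0.0512, 0.1176]
tool_rot: [-3.141, 0.008, 0.047]
wrist_force: [-17.1, 0.1, 11.0]
opening: 0.0003
grasp_force: 8.7
```

apply_moves:
  steps:
    - [0.001,0,0,0,0]
    - [0.001,0,0,0,0]

```text
time_s: 13.55
tcp_pos: [0.5915, 0.0512, 0.1175]
tool_rot: [-3.141, 0.011, 0.047]
wrist_force: [-22.3, 0.3, 15.7]
opening: -0.0004
grasp_force: 11.5
```

apply_moves:
  steps:
    - [0.001,0,0,0,0]
    - [0.001,0,0,0,0]

```text
time_s: 13.75
tcp_pos: [0.5916, 0.0512, 0.1173]
tool_rot: [-3.141, 0.013, 0.047]
wrist_force: [-27.2, 0.0, 18.5]
opening: 0.0
grasp_force: 14.0
```

It is firmly against the stop: force rises without motion, at the expected position. Backing off.

apply_moves:
  steps:
    - [-0.005,0,0,0,0]
    - [-0.025,0,0,0,0]
    - [-0.05,0,0,0,0]
    - [-0.06,0,-0.04,0,0]
    - [-0.06,0,-0.09,0,0]
    - [-0.06,0,-0.14,0,0]
    - [-0.06,0,-0.15,0,0]
    - [-0.06,0,-0.15,0,0]

```text
time_s: 14.55
tcp_pos: [0.5366, 0.0483, 0.2698]
tool_rot: [3.141, -0.004, 0.047]
wrist_force: [-1.2, -0.1, -1.2]
opening: 0.0
grasp_force: 0.0
```

Run:
```python
from m import *
s=r.read_state();print(s['tcp_pos'],s['wrist_force'],s['time_s'])
c,im,P,u,v=cloud('wrist','w7.png'); z=P[...,2]
k=(z>0.059)&(z<.071)&(abs(P[...,1]-.053)<.012)&(P[...,0]>.57)&(P[...,0]<.72); q=P[k];print(k.sum(),np.percentile(q[:,0],[1,99]),np.polyfit(q[:,0],q[:,1],1),np.percentile(q[:,2],98))
c,im,P,u,v=cloud('scene','s2.png')
cv2.imwrite('pics/s2c.png',cv2.resize(im[190:310,170:430,::-1],None,fx=3,fy=3,interpolation=cv2.INTER_CUBIC))
```

```text
[0.53659561 0.04830022 0.26978992] [-1.1884417 -0.0645597 -1.2024619] 14.55
3768 [0.60319531 0.69966566] [-0.00147062  0.05399525] 0.06835669820079858
```

View pics/s2c.png

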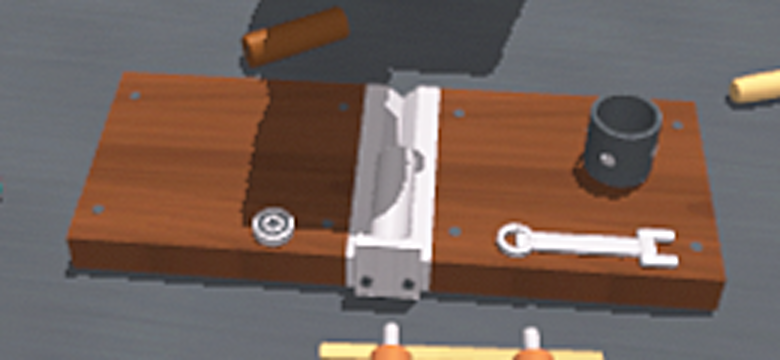

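View pics/w7.png

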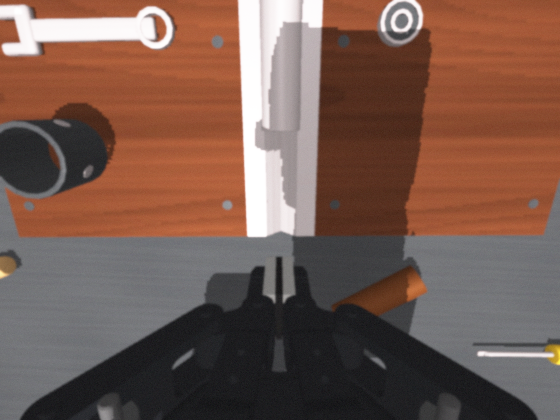

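The scene view shows the blank seated in the V with its far end at the stop plate. The wrist view shows its near end at about (280,130), and every bystander is in place. The fingers are clear.

```bash
python3 -c "
from plant import r
print(r.hand_in())"
```

```text
the job is handed in; nothing more can be done
None
```

The blank was rolled into the V-groove and pushed against the stop plate with the fingers clear; the job was handed in at about 15 s of the 54 s, and no verdict was returned.

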